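# Seat the bayonet plug in its spring socket and hold it

### The arm

A 6-joint arm with a two-finger parallel gripper is mounted at the origin on a cart in front of the work surface, level with it; the furniture and walls round the work are solid. World frame = base frame: x ahead of the robot, y to its left, z up, the work surface at z = 0. Lengths are in mm, angles in rad, forces in N, time in s.
With the tool pointing down it reaches from about 325 to 775 mm from the base axis. Payload 5.5 kg.
Tool frame: the origin (TCP) lies midway between the tips of the shut fingers; the grasp point (between the pads) lies 19 mm behind it; z points along the fingers, y is the line along which they close (so a half turn about z gives the same grasp; the last joint's range is limited). The gripper opens to 85 mm and grips with 20 to 120 N. Pads are 22 mm wide; open, the fingers measure 114 mm over their backs; the gripper's body (76 mm by 85 mm) begins 54 mm behind the grasp point. The pads swing forward as they close: fully open they stand 13 mm farther back than shut.
Start: joints at [-1.268, 0.091, 1.231, -0, 1.82, -0.057], TCP at [211.253, -561.595, 231.275] pointing down, gripper open.
Joint ranges: [-2.87, 2.87], [-0.86, 2.18], [0.17, 2.46], [-1.51, 4.65], [0.06, 2.69], [-2.65, 2.65]. Speed limits (rad/s): [2.57, 2.57, 3.01, 3.14, 3.14, 3.14].

### API

Orientations are given as a 3x3 rotation matrix whose columns are the frame's x, y, z axes.
In Python, from bench import env gives the robot as it stands.
- The arm moves only by the tool jog_arm, never from a script. Its argument "targets" is one flat list of numbers, 7 for each row, row after row: the turn, a rotation vector about the world's x, y, z in degrees, then the shift along the world's x, y, z in mm, then the closure, from 0 (fully open) to 1 (shut). A call has 1 to 5 rows; each row is the pose to reach, as a shift and turn from the pose commanded when the call began; what a row does not reach only later rows make up. A row lasts 1/8 s, in which the tool goes at most 62.5 mm and 10.7 degrees, less where a joint would pass 70% of its speed; a pose out of reach is approached as far as the arm can. A call with a gripper value outside its range is refused whole. The fingers move at their own pace and stop on an object; "newtons" is the grip in N (left out, the last holds). Time passes only in rows, so rows that repeat a pose let the fingers close. It gives the time, the measured TCP pose, the force, the opening and the grip force at its end, in the units of the state.
- env.get_state(): the state, without advancing time (a new reading comes with each control period).
- env.capture(name): name is "scene" or "top" or "wrist"; returns a dict with "image" (384x512x3 uint8, blue, green, red), "mtx" (3x3 intrinsics, pixels), "R" (3x3) and "t" (3): a world point X has camera coordinates R X + t. Camera axes: x right, y down, z forward; pixel columns grow to the right and rows downward; lengths in mm; the calibration is good to about 2 mm. A picture is of the moment at which its call begins. There is no depth.
- env.close_job(): hands the job in; it is judged then, once.
The state is a dict: "time_s": time; "joint_pos": joint angles; "qvel": joint speeds; "joint_torque": joint torques, N m; "ee_pos": TCP position; "tool_rot": TCP orientation; "contact_force": force on the tool from outside, world axes, zero at the start; "torque": the same for the moment, N m; "opening": opening from 0.0 (shut) to 1.0 (fully open); "finger_force": force on a finger pad.
Only numpy, scipy, OpenCV 4.12 (cv2) and the standard library are available. Lean on these libraries where they do the work, as an engineer would, in place of code of your own. Each camera call takes 0.05 s, during which the arm holds its last target. There are 200 camera calls.

### The job

A yellowish bottle with a black cap has been left standing on the round socket of the grey box: lift it off and stand it upright on the table, out of the way. Then take the grey winged bayonet plug by its wing, push it down into the socket against the spring until its flange lies flush on the collar, and twist it a quarter turn clockwise (seen from above) to the stop. The socket springs back if let go, so finish still gripping the plug, pressed home and turned; leave everything else on the table where it stands.

Things in the scene. Friction and masses are not known exactly. Their poses are not given: they have to be found in the camera images.
- socket: Grey metal box 120 x 120 x 48 mm, fixed to the table, an aluminium bayonet collar in the middle of its top. Origin: centre of its underside at table height; x, y square to its sides, z up. Collar: 60 mm outside diameter, 39 mm bore, top 70 mm above the table.
- socket_mouth (a point): Centre of the collar's top face, 70 mm above the box's origin, axes as the box. The plug is fully home when its flange rests on this face: plug origin 21 mm below it.
- socket_notch (a point): Middle of the rim notch on the collar's +x side, at the top face, 25 mm from its axis; a second notch lies opposite (-x). Notches are 10 mm (inside) to 15 mm wide, 6 mm deep; the lugs enter there (axes in line within 3 degrees, 1.5 mm play). Under the rim an undercut runs clockwise (from above) to a stop after 85 degrees; counter-clockwise is blocked.
- plug: Bayonet plug, 60 mm tall, about 140 g, standing upright. Origin: centre of its underside, z up. From below: steel spigot 36 mm diameter, 0 to 21 mm, chamfered foot, key slot 9.5 mm wide, 6.5 mm deep across it along y; flange 56 mm diameter, 21 to 27 mm; flat grey wing 27 to 60 mm, 44 mm long along x, 14 mm thick along y. A half turn makes no difference.
- plug_wing (a point): Point on the plug's axis in the wing, 47 mm above its origin, axes as the plug: the place to grip, across the wing's 14 mm.
- plug_lug (a point): Outer end of the plug's lug on its +x side, 24 mm from the axis, 9.5 mm above its origin; a second lug opposite. Lugs are 8 mm wide, 5 mm tall, in line with the wing. They meet the notches with the plug's origin 7 mm below the mouth; the plug can be turned once its origin is 18 mm or more below.
- plunger (a joint): Depth of the spring plunger in the bore, m: 0 at rest (its disc then 14 mm below the collar's top), about 0.007 with the plug fully home. It pushes up with 4 N at 0 and 9 N at 0.007.
- rotor (a joint): Turn of the disc on the plunger, rad, growing clockwise from above: 0 at rest, about 1.4 with the plug turned to its stop. A cross bar on it (8 x 30 mm, 5 mm tall, along the box's y at 0) fits the plug's key slot; a torsion spring of 0.06 N m per rad turns it back to 0.
- capped_bottle: Capped yellowish plastic bottle, body 48 mm diameter up to 68 mm, black cap 38 mm diameter from 78 mm to its top at 102 mm, about 70 g, standing upright on the collar over the socket's mouth at the start. Origin at the centre of its underside.
- dropper_bottle: Small amber dropper bottle with a rubber bulb, 32 mm diameter, 94 mm tall; a bystander standing on the table left or right of the box. Origin at the centre of its underside.
- timer: Flat white bench timer 62 x 62 x 18 mm, a bystander behind and right of the box. Origin at the centre of its underside.
- marker: White felt marker, 141 mm long (along y), 12 mm wide, 14 mm tall, a bystander lying behind and left of the box. Origin at the centre of the underside.
- brown_bottle: Open brown bottle, 49 mm diameter, 112 mm tall, a bystander behind the box. Origin at the centre of its underside.
- wash_bottle: White squeeze bottle with bent spout, 62 x 99 x 181 mm, a bystander at the back left. Origin at the centre of its underside.
There are look-alikes about, which are no part of the job. What is shaped like the plug but orange or turquoise is not meant. Leave any green look-alike of the capped_bottle alone.

How it is judged (in metres and radians):
On the way, in this order (a step that is already met when the one before it is completed fails the run):
1. the capped bottle is gripped and lifted clear of the collar (height (world z) of capped_bottle above 0.08 m and contact force between the fingers and capped_bottle above 0.5 N), for 0.1 s.
2. the capped bottle stands upright on the table, let go (height (world z) of capped_bottle between -0.01 and 0.006 m and angle between capped_bottle's own z axis and vertical below 0.1 rad and linear speed of capped_bottle below 0.03 m/s and contact force between the fingers and capped_bottle below 0.1 N), for 0.2 s.
3. the plug is pushed straight down against the spring, not yet turned (horizontal distance between plug and socket_mouth below 0.0035 m and angle between plug's own z axis and vertical below 0.08 rad and contact force between the fingers and plug above 2 N and value of joint plunger above 0.004 m and value of joint rotor below 0.4 rad), for 0.05 s.
4. the plug is turned a quarter turn to the stop (horizontal distance between plug and socket_mouth below 0.0035 m and angle between plug's own z axis and vertical below 0.08 rad and contact force between the fingers and plug above 2 N and value of joint rotor above 1.25 rad and x of plug_lug in the frame of socket_mouth between -0.0075 and 0.0075 m), for 0.2 s.
At the end, for the whole second after the job is handed in: The gripper holds the plug (over 2 N): upright, centred within 3.5 mm, flange within 1.5 mm of flush, plunger in over 4.5 mm, rotor past 1.25 rad, lug within 7.5 mm of the box's y line; the capped bottle stands upright on the table, let go and at rest (all of step 2 and all of step 4 and z of plug in the frame of socket_mouth below -0.0195 m and value of joint plunger above 0.0045 m and linear speed of plug below 0.02 m/s); the arm keeps its last pose, push and grip.
It fails at once if a bystander is shifted more than 30 mm or tipped (distance of any of dropper_bottle, timer, marker, brown_bottle from where it was at the start of the episode above 0.03 m or angle between any of dropper_bottle, brown_bottle's own z axis and vertical above 0.5 rad).
It fails at once if the capped bottle is dropped from more than about 4 cm (contact force between the fingers and capped_bottle below 0.05 N and linear speed of capped_bottle above 0.85 m/s).
It also fails if it takes over 59 s, if anything falls off the work surface, if the arm or the gripper's body presses on something with over 40 N, if the wrist force passes 120 N, or if a joint passes its speed limit or range.

## Working session

There is one attempt and no reset: what is moved stays moved. The work goes in short steps, Python scripts to look and compute and a tool call to move; the robot and the scene stay as the last step left them, time stands still between calls to the robot, and variables do not carry over. Pictures are saved under pics/ and viewed, at most 10 in all, crops included, and the job is handed in when it is done.

Besides the shell and the picture viewer there is one more tool, called by a JSON object that holds its "method" and its "body". jog_arm: Moves the arm, as the interface text tells. Its arguments: {"type":"object","properties":{"targets":{"type":"array","items":{"type":"number"}},"newtons":{"type":"number"}},"required":["targets"]}

```bash
mkdir -p pics; ls; cat > h.py <<'E'
import numpy as np, cv2
from bench import env
def cap(n,f=None):
    c=env.capture(n)
    if f: cv2.imwrite('pics/'+f,c['image'])
    return c
def ray(c,u,v,z):
    """world point on plane z seen at pixel u,v"""
    R=np.array(c['R']);t=np.array(c['t'])
    d=R.T@np.linalg.inv(c['mtx'])@np.array([u,v,1.]);o=-R.T@t
    return o+d*(z-o[2])/d[2]
def proj(c,X):
    p=np.array(c['mtx'])@(np.array(c['R'])@np.array(X,float)+np.array(c['t']));return p[:2]/p[2]
E
python3 - <<'E'
from h import *
a=cap('scene','s0.png');b=cap('top','t0.png')
for c in(a,b):print((-np.array(c['R']).T@c['t']).round(), np.array(c['R'])[2].round(2))
E
```

```text
pics
[-189.  732.  758.] [ 0.6  -0.58 -0.56]
[ 421.   18. 1194.] [ 0.12 -0.   -0.99]
```

View pics/s0.png

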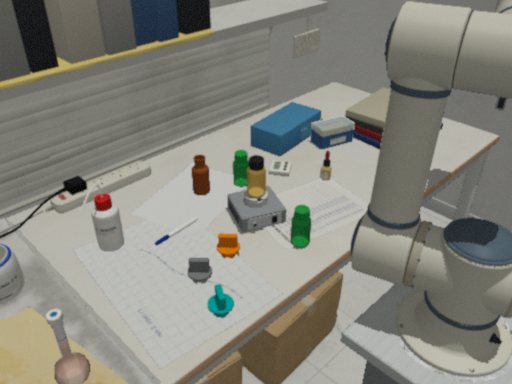

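View pics/t0.png

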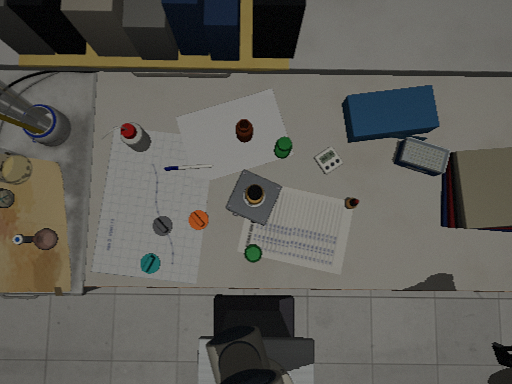

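Candidates for the plug are grey at top(162,225)/scene(200,268), orange at top(198,219) and turquoise at top(150,263). I choose the grey one. Candidates for the bottle are the yellowish one on the box at top(255,193)/scene(257,178), and green ones at top(284,147) and top(252,253). I choose the yellowish one. Next I check both in a close crop and measure.

```bash
python3 - <<'E'
from h import *
c=cap('top');im=c['image']
cv2.imwrite('pics/t1.png',cv2.resize(im[160:285,130:290],None,fx=4.8,fy=4.8,interpolation=cv2.INTER_CUBIC))
for n,u,v,z in(('plug top',162,225,27),('cap',255,193,172),('box',254,197,48),('orange',198,219,27),('green1',284,147,90),('green2',252,253,90),('dropper',351,202,80),('turq',150,263,27),('timer',328,160,18)):print(n,ray(c,u,v,z).round())
E
```

```text
plug top [457. 263.  27.]
cap [534.   8. 172.]
box [536.   9.  48.]
orange [475. 164.  27.]
green1 [668. -70.  90.]
green2 [386.  13.  90.]
dropper [ 523. -250.   80.]
turq [353. 292.  27.]
timer [ 648. -201.   18.]
```

View pics/t1.png

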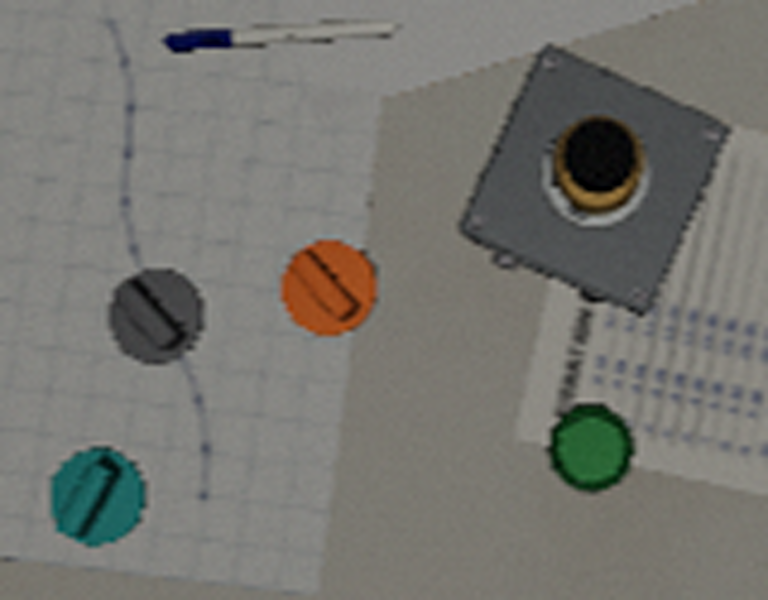

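```bash
python3 - <<'E'
from h import *
c=cap('top')
f=lambda x,y,z:ray(c,130+(x+.5)/4.8-.5,160+(y+.5)/4.8-.5,z)
k=[f(*p,48) for p in((548,45),(728,128),(642,313),(462,230))]
print(np.array(k).round(1),'box centre',np.mean(k,0).round(1))
for i in range(4):
    d=k[(i+1)%4]-k[i];print(np.linalg.norm(d).round(1),np.degrees(np.arctan2(d[1],d[0])).round(1))
print('plug',f(156,316,27).round(1),'cap',f(600,156,172).round(1),'collar',f(597,173,70).round(1))
d=f(178,342,60)-f(125,283,60);print('wing ang',np.degrees(np.arctan2(d[1],d[0])))
s=env.get_state();print(s['time_s'],np.array(s['tool_rot']).round(3),np.round(s['joint_pos'],3),np.round(s['ee_pos'],1),s['opening'],np.round(s['contact_force'],2))
E
```

```text
[[614.1  38.2  48. ]
 [567.1 -65.9  48. ]
 [460.5 -17.4  48. ]
 [506.5  85.7  48. ]] box centre [537.1  10.1  48. ]
114.2 -114.3
117.1 155.5
112.9 66.0
117.6 -23.8
plug [456.2 262.7  27. ] cap [536.1   8.6 172. ] collar [537.9   9.2  70. ]
wing ang -136.49369524491888
0.2 [[ 0.936  0.352 -0.   ]
 [ 0.352 -0.936  0.001]
 [ 0.    -0.001 -1.   ]] [-1.268  0.092  1.231 -0.     1.82  -0.057] [ 211.2 -561.4  230.6] 0.9979088416411769 [ 0.26 -0.03 -0.91]
```

{"method": "jog_arm", "body": {"targets": [0, 0, 0, 29, 51, 0, 0, 0, 0, 0, 58, 102, 0, 0, 0, 0, 0, 87, 153, 0, 0, 0, 0, 0, 116, 204, 0, 0, 0, 0, 0, 145, 255, 0, 0], "newtons": 25}}

```text
time_s: 0.82
ee_pos: [356.8, -304.8, 231.2]
tool_rot: [[0.936, 0.352, 0.0], [0.352, -0.936, -0.0], [0.0, 0.0, -1.0]]
contact_force: [1.0, -0.5, 0.1]
opening: 1.001
finger_force: 0.0
```

{"method": "jog_arm", "body": {"targets": [0, 0, 0, 29, 51, 0, 0, 0, 0, 0, 58, 102, 0, 0, 0, 0, 0, 87, 153, 0, 0, 0, 0, 0, 116, 204, 0, 0, 0, 0, 0, 145, 255, 0, 0]}}

```text
time_s: 1.45
ee_pos: [501.9, -49.7, 231.3]
tool_rot: [[0.936, 0.352, 0.0], [0.352, -0.936, -0.0], [0.0, 0.0, -1.0]]
contact_force: [1.5, -1.3, -0.1]
opening: 0.998
finger_force: 0.0
```

{"method": "jog_arm", "body": {"targets": [0, 0, 0, 18, 30, 0, 0, 0, 0, 0, 36, 61, 0, 0, 0, 0, 0, 36, 61, 0, 0, 0, 0, 0, 36, 61, 0, 0]}}

```text
time_s: 1.95
ee_pos: [537.0, 9.1, 231.1]
tool_rot: [[0.936, 0.352, -0.001], [0.352, -0.936, -0.0], [-0.001, 0.0, -1.0]]
contact_force: [-0.2, -0.5, -0.0]
opening: 0.997
finger_force: 0.0
```

{"method": "jog_arm", "body": {"targets": [0, 0, 0, 0, 0, -40, 0, 0, 0, 0, 0, 0, -80, 0, 0, 0, 0, 0, 0, -110, 0, 0, 0, 0, 0, 0, -124, 0, 0, 0, 0, 0, 0, -124, 0]}}

```text
time_s: 2.58
ee_pos: [536.7, 8.7, 106.9]
tool_rot: [[0.936, 0.351, -0.001], [0.351, -0.936, -0.0], [-0.001, -0.0, -1.0]]
contact_force: [0.2, 0.1, -1.0]
opening: 1.0
finger_force: 0.0
```

{"method": "jog_arm", "body": {"targets": [0, 0, 0, 0, 0, 0, 0.4, 0, 0, 0, 0, 0, 0, 0.7, 0, 0, 0, 0, 0, 0, 0.7, 0, 0, 0, 0, 0, 0, 0.7, 0, 0, 0, 0, 0, 0, 0.7]}}

```text
time_s: 3.2
ee_pos: [538.1, 9.4, 109.0]
tool_rot: [[0.936, 0.352, 0.003], [0.352, -0.936, -0.0], [0.003, 0.001, -1.0]]
contact_force: [-0.1, -0.5, 6.1]
opening: 0.552
finger_force: 25.8
```

{"method": "jog_arm", "body": {"targets": [0, 0, 0, 0, 0, 25, 0.7, 0, 0, 0, 0, 0, 55, 0.7, 0, 0, 0, 0, 0, 60, 0.7, 0, 0, 0, -17, -35, 60, 0.7, 0, 0, 0, -35, -75, 60, 0.7]}}

```text
time_s: 3.82
ee_pos: [501.5, -65.8, 165.6]
tool_rot: [[0.935, 0.354, -0.002], [0.354, -0.935, 0.0], [-0.002, -0.001, -1.0]]
contact_force: [-0.4, -0.2, -0.7]
opening: 0.557
finger_force: 26.1
```

{"method": "jog_arm", "body": {"targets": [0, 0, 0, -16, -35, 0, 0.7, 0, 0, 0, -32, -64, 0, 0.7, 0, 0, 0, -32, -64, -40, 0.7, 0, 0, 0, -32, -64, -80, 0.7, 0, 0, 0, -32, -64, -110, 0.7]}}

```text
time_s: 4.45
ee_pos: [468.8, -129.2, 53.7]
tool_rot: [[0.936, 0.352, -0.003], [0.352, -0.936, 0.001], [-0.003, -0.002, -1.0]]
contact_force: [0.1, -0.2, -0.5]
opening: 0.551
finger_force: 26.1
```

{"method": "jog_arm", "body": {"targets": [0, 0, 0, 0, 0, -10, 0.7, 0, 0, 0, 0, 0, -18, 0.7, 0, 0, 0, 0, 0, -18, 0.7]}}

```text
time_s: 4.82
ee_pos: [470.8, -129.7, 40.0]
tool_rot: [[0.936, 0.352, 0.001], [0.352, -0.936, -0.0], [0.001, 0.001, -1.0]]
contact_force: [-0.2, -0.9, -0.5]
opening: 0.552
finger_force: 26.4
```

{"method": "jog_arm", "body": {"targets": [0, 0, 0, 0, 0, -2, 0.7, 0, 0, 0, 0, 0, -2, 0.7]}}

```text
time_s: 5.08
ee_pos: [471.1, -129.9, 38.8]
tool_rot: [[0.936, 0.352, 0.002], [0.352, -0.936, -0.001], [0.002, 0.002, -1.0]]
contact_force: [-0.4, -0.1, 4.4]
opening: 0.556
finger_force: 26.6
```

{"method": "jog_arm", "body": {"targets": [0, 0, 0, 0, 0, 0, 0.3, 0, 0, 0, 0, 0, 0, 0, 0, 0, 0, 0, 0, 0, 0, 0, 0, 0, 0, 0, 0, 0]}}

```text
time_s: 5.58
ee_pos: [470.2, -129.6, 37.1]
tool_rot: [[0.936, 0.352, -0.0], [0.352, -0.936, 0.0], [-0.0, -0.0, -1.0]]
contact_force: [0.7, 1.0, 0.7]
opening: 0.999
finger_force: 0.0
```

{"method": "jog_arm", "body": {"targets": [0, 0, 0, 0, 0, 30, 0, 0, 0, 0, 0, 0, 80, 0, 0, 0, 0, 0, 0, 140, 0, 0, 0, 0, 10, 30, 190, 0, 0, 0, 0, 10, 60, 200, 0]}}

```text
time_s: 6.2
ee_pos: [481.7, -69.4, 242.0]
tool_rot: [[0.936, 0.351, 0.007], [0.351, -0.936, -0.001], [0.006, 0.004, -1.0]]
contact_force: [0.3, 0.6, -0.5]
opening: 0.996
finger_force: 0.0
```

```bash
python3 - <<'E'
from h import *
c=cap('wrist','w1.png'); t=cap('top'); im=t['image']
cv2.imwrite('pics/t2.png',cv2.resize(im[165:285,135:315],None,fx=4.4,fy=4.4,interpolation=cv2.INTER_CUBIC))
print((-np.array(c['R']).T@c['t']).round(),np.array(c['R'])[2].round(2))
E
```

```text
[555. -42. 384.] [-0.28 -0.11 -0.95]
```

View pics/w1.png

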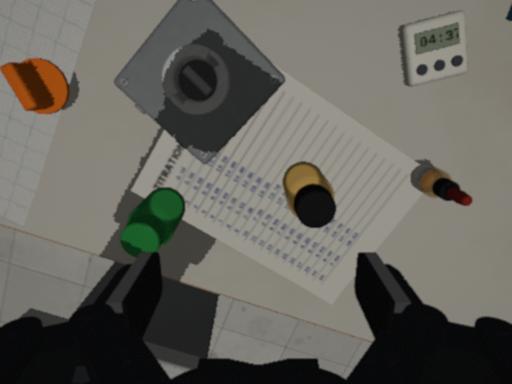

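View pics/t2.png

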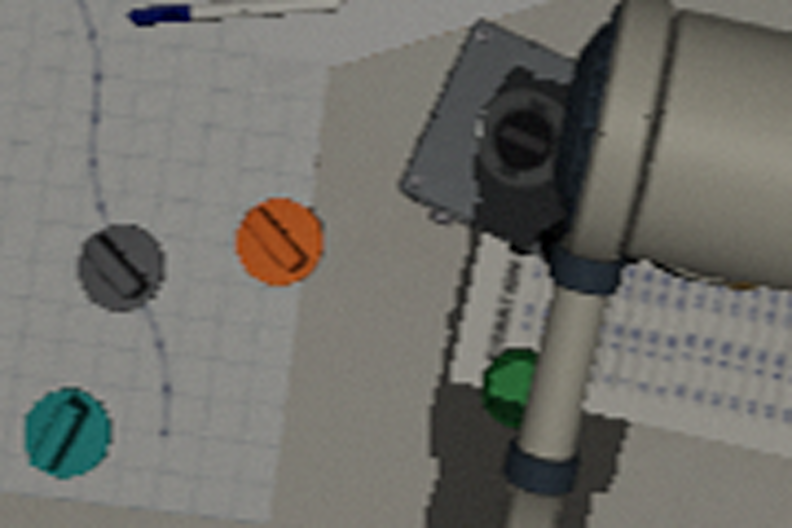

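The bottle stands upright at wrist (308,195). The bore with its bar is at wrist (198,85), and the grey plug is still at top crop (121,267). Next I compute directions, then look closer at the socket.

```bash
python3 - <<'E'
from h import *
c=cap('wrist')
g=lambda p,z:ray(c,*p,z)
a=lambda p,q,z:np.degrees(np.arctan2(*(g(q,z)-g(p,z))[[1,0]]))
print('bar',a((183,68),(213,100),61),'edges',a((283,78),(208,160),48),a((193,0),(283,78),48))
print(g((196,79),70))
t=cap('top')
cv2.imwrite('pics/w2.png',cv2.resize(c['image'][0:180,90:310],None,fx=3.3,fy=3.3,interpolation=cv2.INTER_CUBIC))
E
```

```text
bar -116.32877137892295 edges 157.5189252786843 -108.12594027590458
[538.85077085  12.17278388  70.        ]
```

View pics/w2.png

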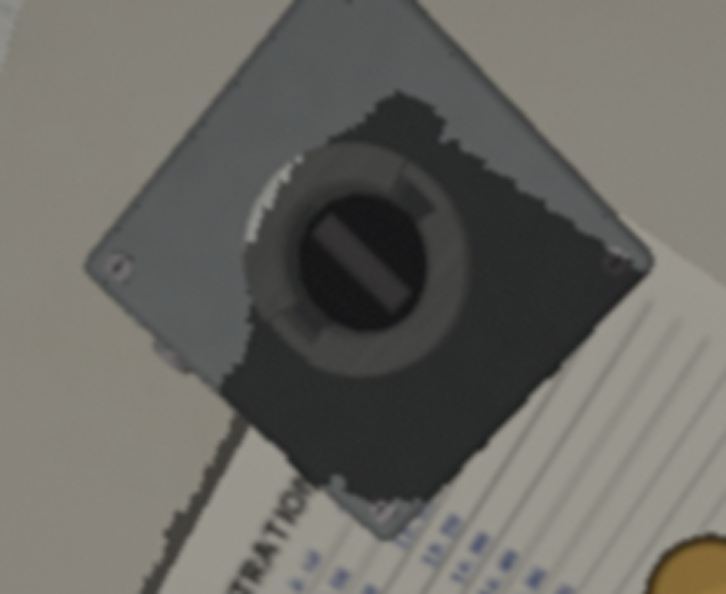

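```bash
python3 - <<'E'
from h import *
c=cap('wrist')
g=lambda x,y,z:ray(c,90+(x+.5)/3.3-.5,(y+.5)/3.3-.5,z)
n=g(412,195,66),g(303,325,66);d=n[0]-n[1]
print(n,np.linalg.norm(d),np.degrees(np.arctan2(d[1],d[0])),'mid',(n[0]+n[1])/2)
for p,q in(((650,262),(388,537)),((92,265),(388,537)),((92,265),(300,0)),((410,0),(650,262))):
    d=g(*q,48)-g(*p,48);print(np.degrees(np.arctan2(d[1],d[0]))%90)
# collar outer ellipse top: left/right/top/bottom tangent
print('collar',(g(357,142,70)+g(357,377,70))/2,(g(245,258,70)+g(470,262,70))/2)
E
```

```text
(array([5.59096290e+02, 2.88455935e-01, 6.60000000e+01]), array([517.11158417,  17.67242282,  66.        ])) 45.441366529543814 -22.492233056073164 mid [538.10393687   8.98043938  66.        ]
66.35529572312475
66.16172195879396
67.01576595202378
65.42024028000169
collar [537.87336644   8.06775405  70.        ] [538.67856464   8.16900996  70.        ]
```

{"method": "jog_arm", "body": {"targets": [0, 0, 5, -5, 60, 0, 0, 0, 0, 10, -10, 120, 0, 0, 0, 0, 15, -15, 180, 0, 0, 0, 0, 20, -20, 240, 0, 0, 0, 0, 23, -24, 300, 0, 0]}}

```text
time_s: 7.08
ee_pos: [456.0, 231.2, 236.0]
tool_rot: [[0.724, 0.69, -0.001], [0.69, -0.724, -0.001], [-0.002, -0.0, -1.0]]
contact_force: [1.1, -0.0, -0.2]
opening: 1.003
finger_force: 0.0
```

{"method": "jog_arm", "body": {"targets": [0, 0, 0, 0, 32, -20, 0, 0, 0, 0, 0, 32, -40, 0, 0, 0, 0, 0, 32, -40, 0, 0, 0, 0, 0, 32, -40, 0]}}

```text
time_s: 7.58
ee_pos: [456.7, 261.0, 197.6]
tool_rot: [[0.725, 0.688, 0.0], [0.688, -0.725, -0.0], [-0.0, 0.0, -1.0]]
contact_force: [0.2, 0.2, 1.2]
opening: 1.002
finger_force: 0.0
```

```bash
python3 - <<'E'
from h import *
c=cap('wrist','w3.png')
print([proj(c,X).round() for X in((456,263,27),(456,263,60))])
E
```

```text
[array([255., 168.]), array([255., 177.])]
```

View pics/w3.png

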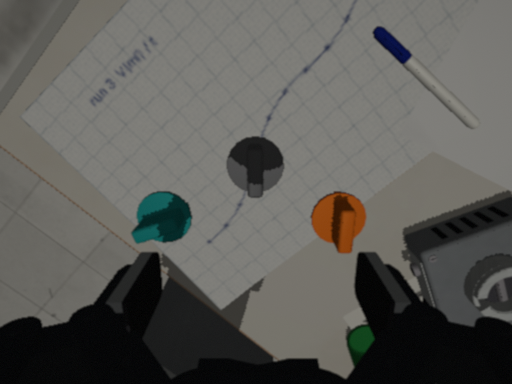

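```bash
python3 - <<'E'
from h import *
c=cap('wrist');im=c['image'];x=np.array([.725,.688,0])
for v in range(186,204,1):print(v,im[v,240],im[v,256],im[v,270])
print('col165',[int(i) for i in im[165,220:292].mean(1)])
print('col256',[int(i) for i in im[130:150,256].mean(1)])
for v in(191,192,193,194):print(v,ray(c,255.5,v,27)+28*x)
for v in(136,137,138):print(v,ray(c,255.5,v,21)-28*x, ray(c,255.5,v,27)-28*x)
E
```

```text
186 [71 71 72] [69 69 69] [72 72 72]
187 [75 76 76] [70 70 71] [77 78 79]
188 [92 94 94] [69 70 69] [ 97 100 101]
189 [110 114 114] [69 69 70] [114 119 120]
190 [119 124 125] [68 68 68] [121 125 127]
191 [122 127 128] [68 68 69] [120 125 125]
192 [121 126 127] [69 69 69] [118 121 121]
193 [121 126 126] [68 69 69] [118 121 121]
194 [121 126 127] [68 68 68] [120 123 123]
195 [123 127 128] [68 67 68] [121 125 125]
196 [123 128 129] [63 62 63] [122 127 127]
197 [122 127 128] [73 74 74] [121 126 126]
198 [121 125 126] [106 109 109] [122 126 127]
199 [116 118 119] [120 124 124] [121 126 126]
200 [111 110 109] [122 127 127] [122 127 127]
201 [107 105 104] [121 125 126] [123 128 128]
202 [104  99  98] [119 122 123] [122 127 128]
203 [95 87 85] [118 121 121] [121 127 127]
col165 [125, 123, 124, 124, 124, 120, 98, 75, 72, 74, 74, 74, 75, 75, 75, 74, 76, 75, 70, 68, 70, 68, 55, 38, 28, 27, 25, 26, 27, 28, 27, 29, 28, 29, 28, 29, 28, 29, 29, 27, 30, 27, 25, 26, 29, 28, 29, 28, 28, 28, 29, 28, 28, 27, 27, 29, 28, 28, 28, 29, 39, 54, 63, 71, 100, 122, 126, 125, 121, 120, 120, 122]
col256 [124, 124, 125, 125, 126, 119, 84, 46, 28, 30, 29, 30, 28, 28, 25, 24, 24, 23, 22, 25]
191 [459.5512236  265.96337739  27.        ]
192 [458.79984358 265.25339072  27.        ]
193 [458.04702205 264.54204195  27.        ]
194 [457.29275484 263.82932715  27.        ]
136 [457.47743371 263.89621754  21.        ] [458.17227672 264.49575177  27.        ]
137 [456.78639386 263.24324691  21.        ] [457.49422214 263.85505106  27.        ]
138 [456.09409469 262.58908635  21.        ] [456.81493191 263.21318277  27.        ]
```

{"method": "jog_arm", "body": {"targets": [0, 0, 0, 1, 1, -55, 0.3, 0, 0, 0, 1, 1, -110, 0.3, 0, 0, 0, 1, 1, -150, 0.3, 0, 0, 0, 1, 1, -167, 0.3, 0, 0, 0, 1, 1, -167, 0.3], "newtons": 80}}

```text
time_s: 8.3
ee_pos: [457.3, 263.0, 30.4]
tool_rot: [[0.724, 0.689, -0.001], [0.689, -0.724, -0.0], [-0.001, -0.0, -1.0]]
contact_force: [-0.5, -1.0, 0.6]
opening: 0.703
finger_force: 0.0
```

{"method": "jog_arm", "body": {"targets": [0, 0, 0, 0, 0, 0, 1, 0, 0, 0, 0, 0, 0, 1, 0, 0, 0, 0, 0, 0, 1, 0, 0, 0, 0, 0, 0, 1, 0, 0, 0, 0, 0, 0, 1]}}

```text
time_s: 8.93
ee_pos: [458.1, 263.9, 32.0]
tool_rot: [[0.724, 0.69, 0.002], [0.69, -0.724, 0.001], [0.003, 0.001, -1.0]]
contact_force: [-0.4, -0.8, 6.0]
opening: 0.153
finger_force: 78.2
```

{"method": "jog_arm", "body": {"targets": [0, 0, 0, 0, 0, 50, 1, 0, 0, 10, 0, 0, 110, 1, 0, 0, 20, 10, -40, 110, 1, 0, 0, 30, 25, -85, 110, 1, 0, 0, 40, 40, -130, 110, 1]}}

```text
time_s: 9.55
ee_pos: [497.3, 132.2, 140.0]
tool_rot: [[0.105, 0.995, -0.0], [0.995, -0.105, -0.0], [-0.0, -0.0, -1.0]]
contact_force: [0.4, 0.1, -1.4]
opening: 0.145
finger_force: 78.2
```

{"method": "jog_arm", "body": {"targets": [0, 0, 10, 14, -42, 0, 1, 0, 0, 20, 28, -84, 0, 1, 0, 0, 30, 41, -125, 0, 1, 0, 0, 40, 41, -125, 0, 1, 0, 0, 50, 41, -125, 0, 1]}}

```text
time_s: 10.18
ee_pos: [538.0, 7.6, 139.5]
tool_rot: [[-0.693, 0.721, -0.002], [0.721, 0.693, 0.0], [0.001, -0.001, -1.0]]
contact_force: [0.6, 0.5, -1.1]
opening: 0.147
finger_force: 78.2
```

{"method": "jog_arm", "body": {"targets": [0, 0, 10, 0, 0, 0, 1, 0, 0, 20, 0, 0, 0, 1, 0, 0, 22.6, 0, 0, 0, 1, 0, 0, 22.6, 0, 0, 0, 1, 0, 0, 22.6, 0, 0, 0, 1]}}

```text
time_s: 10.8
ee_pos: [538.1, 8.4, 140.0]
tool_rot: [[-0.915, 0.404, -0.001], [0.404, 0.915, 0.0], [0.001, -0.0, -1.0]]
contact_force: [0.3, -0.5, -2.5]
opening: 0.146
finger_force: 78.2
```

```bash
python3 - <<'E'
from h import *
c=cap('wrist','w4.png')
s=env.get_state();e=np.array(s['ee_pos']);R=np.array(s['tool_rot']);print(e,R[:,0],np.degrees(np.arctan2(R[1,0],R[0,0])))
z=e[2]-32
for r in(0,28,-28):print(r,proj(c,[e[0]+r*R[0,0],e[1]+r*R[1,0],z+27]),proj(c,[e[0]+r*R[0,1],e[1]+r*R[1,1],z+27]))
print('mouth',proj(c,(538,9,70)))
E
```

```text
[538.1407762    8.41755087 140.048499  ] [-9.14748791e-01  4.04022869e-01  4.13402128e-04] 156.17008829234416
0 [257.63705826 249.0949999 ] [257.63705826 249.0949999 ]
28 [257.61749371 194.80915329] [314.95440756 249.0602166 ]
-28 [257.65467002 297.96244964] [200.29681829 249.12979709]
mouth [258.31540228 202.59131063]
```

View pics/w4.png

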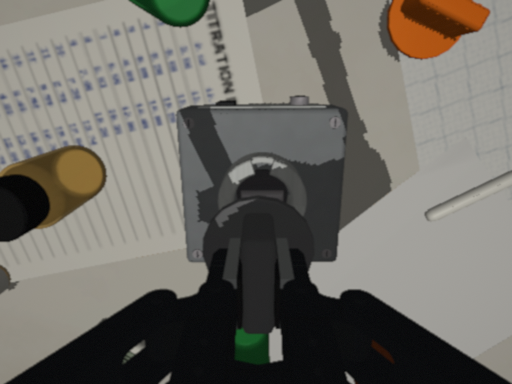

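The plug is held with its flange at (204–313, top about 197). The collar is visible behind it at (218–305) and its notch at (262,188). I check the offset between plug and box numerically.

```bash
python3 - <<'E'
from h import *
c=cap('wrist');im=c['image'].mean(2).astype(int)
s=env.get_state();e=np.array(s['ee_pos']);R=np.array(s['tool_rot'])
a=np.radians(156.2);x=np.array([np.cos(a),np.sin(a),0]);y=np.array([np.sin(a),-np.cos(a),0])
for sx in(1,-1):
  for sy in(-1,1):print('box pred',sx,sy,proj(c,np.array([538,9,48])+60*sx*x+60*sy*y).round(1))
for sy in(-30,30):print('collar pred',proj(c,np.array([538,9,70])+sy*y).round(1))
print('flange bottom front pred',proj(c,e+[0,0,-32+21]+28*R[:,0]).round(1))
for v in (120,150,250):
  r=im[v];print(v,'L',list(r[170:200]),'R',list(r[330:355]))
print('top row col 215',list(im[95:112,215]))
print('col 225', list(im[200:225,225]),'col258',list(im[180:206,240]),'col 277',list(im[180:206,277]))
print('row 245 L',list(im[240,198:212]),'R',list(im[240,306:322]))
print('row 190 collar L',list(im[195,210:226]),'R',list(im[195,296:312]))
E
```

```text
box pred 1 -1 [170.  108.5]
box pred 1 1 [346.4 108.4]
box pred -1 -1 [182.3 264.3]
box pred -1 1 [334.1 264.2]
collar pred [213.7 202.5]
collar pred [302.9 202.4]
flange bottom front pred [257.6 190.8]
120 L [np.int64(133), np.int64(122), np.int64(114), np.int64(114), np.int64(120), np.int64(127), np.int64(113), np.int64(92), np.int64(93), np.int64(99), np.int64(104), np.int64(108), np.int64(104), np.int64(85), np.int64(64), np.int64(58), np.int64(58), np.int64(49), np.int64(41), np.int64(51), np.int64(59), np.int64(60), np.int64(58), np.int64(53), np.int64(51), np.int64(50), np.int64(49), np.int64(48), np.int64(49), np.int64(49)] R [np.int64(103), np.int64(121), np.int64(128), np.int64(123), np.int64(102), np.int64(82), np.int64(100), np.int64(119), np.int64(122), np.int64(119), np.int64(111), np.int64(97), np.int64(74), np.int64(53), np.int64(46), np.int64(46), np.int64(49), np.int64(60), np.int64(71), np.int64(74), np.int64(74), np.int64(74), np.int64(74), np.int64(73), np.int64(73)]
150 L [np.int64(164), np.int64(164), np.int64(164), np.int64(160), np.int64(150), np.int64(137), 
[... 3109 characters left out ...]
38)] R [np.int64(38), np.int64(39), np.int64(39), np.int64(39), np.int64(39), np.int64(39), np.int64(40), np.int64(41), np.int64(44), np.int64(47), np.int64(47), np.int64(48), np.int64(47), np.int64(47), np.int64(47), np.int64(47)]
row 190 collar L [np.int64(49), np.int64(48), np.int64(49), np.int64(48), np.int64(48), np.int64(48), np.int64(49), np.int64(52), np.int64(62), np.int64(73), np.int64(75), np.int64(75), np.int64(74), np.int64(74), np.int64(74), np.int64(76)] R [np.int64(74), np.int64(74), np.int64(74), np.int64(74), np.int64(75), np.int64(74), np.int64(73), np.int64(71), np.int64(71), np.int64(67), np.int64(58), np.int64(49), np.int64(47), np.int64(49), np.int64(49), np.int64(48)]
```

```bash
python3 - <<'E'
from h import *
c=cap('wrist');im=c['image'].mean(2).astype(int)
s=env.get_state();e=np.array(s['ee_pos']);R=np.array(s['tool_rot']);X=R[:,0]
print(e)
for o in(0,-3):
  print('off',o,'wing ends top',[proj(c,e+[0,0,28]+(r+o)*X).round(1).tolist() for r in(22,-22)],'flange front top/bot',[proj(c,e+[0,0,q]+(28+o)*X).round(1).tolist() for q in(-5,-11)])
print('collar front rim',proj(c,np.array([538,9,70])+30*X).round(1),'bore',proj(c,np.array([538,9,70])+19.5*X).round(1),'notch out',proj(c,np.array([538,9,70])+30*X-[0,0,6]).round(1))
for u in(225,245,262,280):print(u,' '.join(map(str,im[145:222,u])))
print('wing',' '.join(map(str,im[318:345,258])))
cv2.imwrite('pics/w5.png',cv2.resize(c['image'][95:345,165:355],None,fx=3,fy=2.4,interpolation=cv2.INTER_CUBIC)*2)
E
```

```text
[538.19903785   8.41249564 140.1850314 ]
off 0 wing ends top [[257.6, 238.3], [257.7, 334.4]] flange front top/bot [[257.6, 194.8], [257.6, 190.7]]
off -3 wing ends top [[257.6, 245.5], [257.7, 340.3]] flange front top/bot [[257.6, 200.9], [257.6, 196.6]]
collar front rim [258.3 158.7] bore [258.3 174.4] notch out [258.3 156.7]
225 105 104 101 91 82 67 58 51 50 49 50 50 49 49 50 50 50 48 49 48 48 49 47 48 49 49 49 52 54 57 60 65 68 72 73 76 76 75 76 75 76 74 76 75 76 75 76 75 75 74 75 75 75 75 74 73 73 74 74 70 58 42 40 60 79 87 87 88 88 88 87 88 87 88 86 71 52
245 105 105 105 106 106 106 104 105 105 100 87 74 71 70 69 73 100 134 156 161 162 161 162 161 161 161 161 161 160 162 159 144 104 65 43 30 26 28 26 26 27 27 27 28 30 41 51 56 60 64 66 64 49 37 38 59 84 89 74 52 39 39 39 40 39 40 39 40 37 36 34 32 31 32 31 32 32
262 104 104 105 106 105 104 95 76 66 64 73 104 134 156 163 162 156 130 108 95 72 53 48 45 32 24 25 27 27 25 27 26 29 27 28 26 27 26 28 27 27 26 26 27 32 44 52 56 60 61 56 42 34 35 41 42 41 40 39 39 38 39 39 39 40 39 39 36 34 33 33 31 33 33 32 32 33
280 102 102 102 102 102 102 102 102 102 102 94 78 65 63 68 67 78 103 134 155 156 135 103 81 76 75 75 75 75 76 76 74 72 67 57 42 30 27 25 26 26 26 28 28 31 45 54 57 60 65 66 66 64 61 54 42 35 36 37 41 41 39 39 39 39 40 39 38 39 38 39 39 40 40 39 40 39
wing 39 38 38 39 38 40 38 38 38 39 38 38 39 38 37 40 49 51 51 50 50 48 45 41 37 35 33
```

View pics/w5.png

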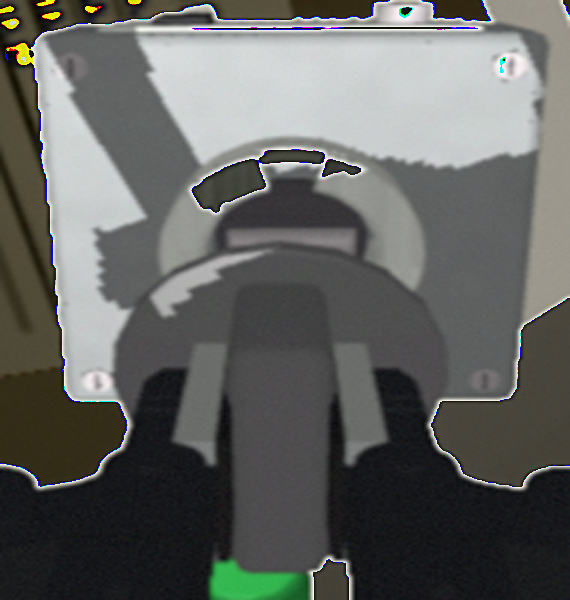

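{"method": "jog_arm", "body": {"targets": [0, 0, 0, -0.7, 3, -15, 1, 0, 0, 0, -0.7, 3, -30, 1, 0, 0, 0, -0.7, 3, -36, 1, 0, 0, 0, -0.7, 3, -41, 1, 0, 0, 0, -0.7, 3, -41, 1]}}

```text
time_s: 11.58
ee_pos: [537.4, 11.4, 98.9]
tool_rot: [[-0.915, 0.403, -0.001], [0.403, 0.915, -0.0], [0.001, -0.0, -1.0]]
contact_force: [-0.4, -0.0, -2.5]
opening: 0.152
finger_force: 78.2
```

{"method": "jog_arm", "body": {"targets": [0, 0, 0, 0, 0, -2, 1, 0, 0, 0, 0, 0, -4, 1, 0, 0, 0, 0, 0, -4, 1]}}

```text
time_s: 11.95
ee_pos: [537.5, 11.4, 95.2]
tool_rot: [[-0.915, 0.403, -0.0], [0.403, 0.915, 0.0], [0.0, -0.0, -1.0]]
contact_force: [-0.4, 0.4, -1.4]
opening: 0.147
finger_force: 78.2
```

{"method": "jog_arm", "body": {"targets": [0, 0, 0, 0, 0, -2, 1, 0, 0, 0, 0, 0, -4, 1, 0, 0, 0, 0, 0, -4, 1]}}

```text
time_s: 12.32
ee_pos: [537.4, 11.4, 91.0]
tool_rot: [[-0.915, 0.403, -0.001], [0.403, 0.915, 0.0], [0.001, -0.0, -1.0]]
contact_force: [0.0, -0.2, -0.9]
opening: 0.149
finger_force: 78.2
```

{"method": "jog_arm", "body": {"targets": [0, 0, 0, 0, 0, -3, 1, 0, 0, 0, 0, 0, -6, 1, 0, 0, 0, 0, 0, -9, 1, 0, 0, 0, 0, 0, -11, 1, 0, 0, 0, 0, 0, -11, 1]}}

```text
time_s: 12.95
ee_pos: [537.8, 11.4, 81.3]
tool_rot: [[-0.915, 0.403, 0.001], [0.403, 0.915, -0.0], [-0.001, 0.0, -1.0]]
contact_force: [-3.0, -0.8, 6.2]
opening: 0.151
finger_force: 79.5
```

{"method": "jog_arm", "body": {"targets": [0, 0, 0, 0, 0, -2, 1, 0, 0, 0, 0, 0, -2, 1]}}

```text
time_s: 13.2
ee_pos: [537.9, 11.4, 81.0]
tool_rot: [[-0.915, 0.403, 0.002], [0.403, 0.915, -0.0], [-0.002, 0.001, -1.0]]
contact_force: [-5.8, -0.2, 13.3]
opening: 0.151
finger_force: 80.3
```

{"method": "jog_arm", "body": {"targets": [0, 0, 0, -0.8, 0, -1, 1, 0, 0, -8, -0.8, 0, -1, 1, 0, 0, -16, -0.8, 0, -1, 1, 0, 0, -16, -0.8, 0, -1, 1], "newtons": 100}}

```text
time_s: 13.7
ee_pos: [537.9, 11.4, 81.0]
tool_rot: [[-0.767, 0.641, 0.004], [0.641, 0.767, -0.0], [-0.003, 0.003, -1.0]]
contact_force: [-5.3, 0.6, 16.2]
opening: 0.148
finger_force: 98.2
```

```bash
python3 - <<'E'
from h import *
s=env.get_state();print(s['torque'],s['contact_force'])
E
```

```text
[ 0.14538375  1.11867117 -0.05465816] [-5.33951618  0.59010909 16.21094827]
```

{"method": "jog_arm", "body": {"targets": [0, 0, -10, 0, 0, 0, 1, 0, 0, -20, 0, 0, 0, 1, 0, 0, -30, 0, 0, 0, 1, 0, 0, -40, 0, 0, 0, 1, 0, 0, -40, 0, 0, 0, 1]}}

```text
time_s: 14.32
ee_pos: [538.0, 11.5, 81.0]
tool_rot: [[-0.175, 0.984, 0.005], [0.984, 0.175, 0.0], [-0.001, 0.005, -1.0]]
contact_force: [-4.7, 0.5, 16.0]
opening: 0.144
finger_force: 98.1
```

{"method": "jog_arm", "body": {"targets": [0, 0, -10, 0, 0, 0, 1, 0, 0, -20, 0, 0, 0, 1, 0, 0, -27, 0, 0, 0, 1, 0, 0, -27, 0, 0, 0, 1, 0, 0, -27, 0, 0, 0, 1]}}

```text
time_s: 14.95
ee_pos: [538.3, 11.6, 81.0]
tool_rot: [[0.289, 0.957, 0.005], [0.957, -0.289, 0.0], [0.002, 0.005, -1.0]]
contact_force: [-3.6, 0.5, 14.8]
opening: 0.146
finger_force: 98.0
```

```bash
python3 - <<'E'
from h import *
s=env.get_state();R=np.array(s['tool_rot']);print(s['torque'],s['contact_force'],s['ee_pos'],np.degrees(np.arctan2(R[1,0],R[0,0])))
E
```

```text
[0.29955069 0.83086751 0.02603653] [-3.58754421  0.4549052  14.8179232 ] [538.27444297  11.63691219  81.01961527] 73.22631526049496
```

{"method": "jog_arm", "body": {"targets": [0, 0, -3, 0, 0, 0, 1, 0, 0, -4, 0, 0, 0, 1, 0, 0, -4, 0, 0, 0, 1, 0, 0, -4, 0, 0, 0, 1]}}

```text
time_s: 15.45
ee_pos: [538.2, 11.8, 81.0]
tool_rot: [[0.354, 0.935, 0.005], [0.935, -0.354, 0.0], [0.002, 0.005, -1.0]]
contact_force: [-4.0, 1.1, 15.0]
opening: 0.146
finger_force: 98.1
```

```bash
python3 - <<'E'
from h import *
c=cap('wrist');t=cap('scene')
a=cv2.resize(c['image'][60:380,130:390],(390,480));b=cv2.resize(t['image'][130:290,180:310],(390,480))
cv2.imwrite('pics/f.png',np.hstack([a,b]))
s=env.get_state();R=np.array(s['tool_rot']);print(s['torque'],s['contact_force'],s['ee_pos'],np.degrees(np.arctan2(R[1,0],R[0,0])))
E
```

```text
[0.26214343 0.82320306 0.42241838] [-3.77347632  1.23695855 15.36771284] [538.18104117  11.77827367  81.02694109] 69.2775444379256
```

View pics/f.png

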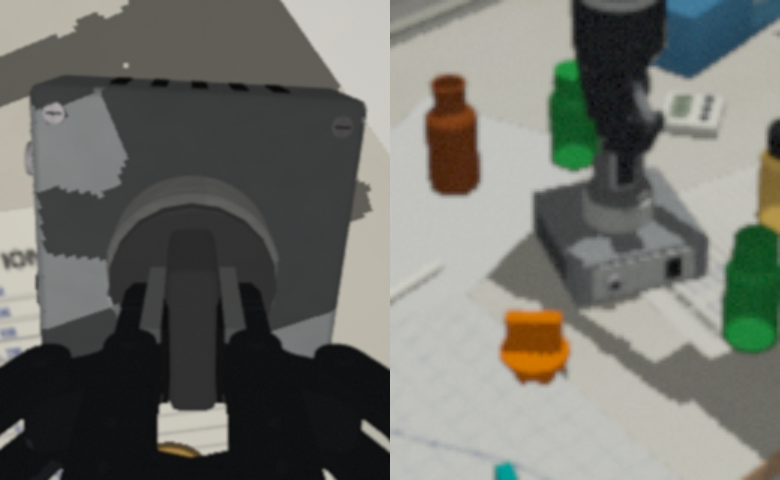

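The picture shows the flange seated on the collar and the wing turned. The twist torque has risen from 0.03 to 0.42 N m, so the plug is against its stop. The capped bottle still stands aside at the right edge.

```bash
python3 -c "
from bench import env
print(env.close_job())"
```

```text
the job is handed in; nothing more can be done
None
```

I stood the capped bottle upright on the table and handed the job in with the plug pressed flush, turned about 87° clockwise to the stop and still gripped; no verdict came back.

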